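# Turn round the row of test bottles

### The arm

A 6-joint arm with a two-finger parallel gripper is mounted at the origin on the work surface. World frame = base frame: x ahead of the robot, y to its left, z up, the work surface at z = 0. Lengths are in m, angles in degrees, forces in N, time in s.
With the tool pointing down it reaches from about 0.4 to 0.825 m from the base axis. Payload 7 kg.
Tool frame: the origin (TCP) lies midway between the tips of the shut fingers; the grasp point (between the pads) lies 19 mm behind it; z points along the fingers, y is the line along which they close (so a half turn about z gives the same grasp; the last joint's range is limited). The gripper opens to 88 mm and grips with 3 to 60 N. Pads are 19 mm wide; open, the fingers measure 130 mm over their backs; the gripper's body (78 mm by 193 mm) begins 47 mm behind the grasp point.
Start: joints at [83.371, 20.546, 0.682, 0, -70.136, -16.507], TCP at [0.265, 0.621, 0.227] pointing down, gripper open.
Joint ranges: [-176.03, 176.03], [-82.01, 121.73], [-58.28, 71.71], [-173.87, 95.51], [-174.79, -0.11], [-173.66, 173.66]. Speed limits (degrees/s): [136.94, 136.94, 172.46, 180, 180, 180].

### API

Orientations are given as [roll, pitch, yaw] about the fixed x, y, z axes, in that order (R = Rz(yaw) Ry(pitch) Rx(roll)).
In Python, from plant import telemetry, viewer, workorder gives the robot as it stands. The module is installed in compiled form; this text tells all that it offers.
- The arm moves only by the tool carry_out, never from a script. Its argument "rows" is a list of rows, each a list of 6 numbers: the shift along the tool's x, y, z in m, then the turn, a rotation vector about the tool's x, y, z in rad. In form: [[tx, ty, tz, ax, ay, az], ...]. A call has 1 to 8 rows; each row is the pose to reach, as a shift and turn from the pose commanded when the call began, along the tool's axes at that moment; what a row does not reach only later rows make up. A row lasts 1/8 s, in which the tool goes at most 62.5 mm and 10.7 degrees, less where a joint would pass 70% of its speed; a pose out of reach is approached as far as the arm can. A call with a gripper value outside its range is refused whole. "grip" is the gripper's target within -1 to 1 (fully open at 1, half-way at 0, shut at -1), set as the call begins (left out, the last holds). The fingers move at their own pace and stop on an object; the grip force is fixed at half the most. Time passes only in rows, so rows that repeat a pose let the fingers close. It gives the time, the measured TCP pose, the force, the opening and the grip force at its end, in the units of the state.
- telemetry.get_obs(): the state, without advancing time (a new reading comes with each control period).
- viewer.snapshot(name): name is "scene" or "top"; returns the picture (480x640x3 uint8, red, green, blue); there is no depth.
- viewer.camera_info(name): a dict with "intrinsics" (3x3 intrinsics, pixels), "extrinsics" (4x4, takes a point from camera to world coordinates). Camera axes: x right, y down, z forward; pixel columns grow to the right and rows downward; lengths in m; the calibration is good to about 2 mm. A picture is of the moment at which its call begins. camera_info takes no time and is no camera call.
- workorder.close_job(): hands the job in; it is judged then, once.
The state is a dict: "clock": time; "joint_pos": joint angles; "qvel": joint speeds; "tau": joint torques, N m; "tool_pos": TCP position; "orientation": TCP orientation; "force": force on the tool from outside, world axes, zero at the start; "moment": the same for the moment, N m; "opening": finger opening in m; "gripper_force": force on a finger pad.
Only numpy, scipy, OpenCV 4.12 (cv2) and the standard library are available. Lean on these libraries where they do the work, as an engineer would, in place of code of your own. Each camera call takes 0.05 s, during which the arm holds its last target. There are 200 camera calls.

### The job

The four amber test bottles stand in a row on the pale rack in the order they will be used. Move them all into the empty dark tray in the reverse order (the leftmost bottle into the rightmost cell, the next into the cell beside it, and so on), one in each cell, standing upright on the cell's floor. Do not knock any bottle over or let it drop.

Things in the scene. Friction and masses are not known exactly. Their poses are not given: they have to be found in the camera images.
- tall: Slim tall round amber glass bottle, paper label, black cap: body 26 mm diameter and 50 mm high, 76 mm high overall, cap 19 mm diameter, about 45 g. Take it by the glass body from above, about 30 mm above its underside. Origin: centre of the underside, z up.
- wide: Short wide round amber glass jar, paper label, wide black lid: body 40 mm diameter and 38 mm high, lid 37 mm diameter, 52 mm high overall, about 70 g. Take it by the glass body from above, about 30 mm above its underside. Origin: centre of the underside, z up.
- dropper: Round amber glass dropper bottle, paper label: body 32 mm diameter and 42 mm high, black collar 20 mm diameter, narrow rubber bulb (12 mm) on top, 72 mm high overall, about 55 g. Take it by the glass body from above, about 30 mm above its underside. Origin: centre of the underside, z up.
- square: Square amber glass bottle, paper label, round black cap: body 30 x 30 mm and 42 mm high, cap 24 mm diameter, 62 mm high overall, about 65 g. Take it by the glass body from above, about 30 mm above its underside. Origin: centre of the underside, z up, x and y square to its flat sides.
- rack: Where the bottles start: a fixed pale board 68 x 262 x 6 mm with low end cheeks (16 mm high) and four square blocks in a row, centres at y = +90, +30, -30, -90 mm in its frame, tops 18 mm above the bench. A bottle stands within 7 mm of its block's centre. Its y axis points to the robot's left, within 0.3 rad. Origin: centre of the underside, on the bench.
- tray: The tray to fill: fixed, dark wood, 68 x 252 mm, beside the rack on either side. Four open cells in a row, centres at x = 0, y = +90, +30, -30, -90 mm in its frame, each 56 x 56 mm inside; cork floor 12 mm above the bench, walls 4 to 6 mm thick and only 5 mm high (tops 17 mm above the bench). Its y axis points to the robot's left, within 0.3 rad. Origin: centre of the underside, on the bench.
- block_tall: A fixed wooden block 56 x 56 x 12 mm with a round grey felt patch, one of four alike on the pale rack; the tall bottle stands on it at the start. Nothing to be done with it: it stays and marks where that bottle stood. Origin: centre of the underside, 6 mm above the bench; top 18 mm above the bench.
- block_wide: A fixed wooden block 56 x 56 x 12 mm with a round grey felt patch, one of four alike on the pale rack; the wide bottle stands on it at the start. Nothing to be done with it: it stays and marks where that bottle stood. Origin: centre of the underside, 6 mm above the bench; top 18 mm above the bench.
- block_dropper: A fixed wooden block 56 x 56 x 12 mm with a round grey felt patch, one of four alike on the pale rack; the dropper bottle stands on it at the start. Nothing to be done with it: it stays and marks where that bottle stood. Origin: centre of the underside, 6 mm above the bench; top 18 mm above the bench.
- block_square: A fixed wooden block 56 x 56 x 12 mm with a round grey felt patch, one of four alike on the pale rack; the square bottle stands on it at the start. Nothing to be done with it: it stays and marks where that bottle stood. Origin: centre of the underside, 6 mm above the bench; top 18 mm above the bench.
Things that resemble listed ones, but are neither listed nor needed, are in the scene too. Leave any blue look-alike of the wide alone.

How it is judged:
By the outcome, as a careful person would: the job done as asked, in the order asked, and still so for the second after the job is handed in, with the robot touching nothing.
It also fails if it takes over 106 s, if anything falls off the work surface, if the arm or the gripper's body presses on something with over 40 N, if the wrist force passes 120 N, or if a joint passes its speed limit or range.

## Working session

There is one attempt and no reset: what is moved stays moved. The work goes in short steps, Python scripts to look and compute and a tool call to move; the robot and the scene stay as the last step left them, time stands still between calls to the robot, and variables do not carry over. Pictures are saved under pics/ and viewed, at most 14 in all, crops included, and the job is handed in when it is done.

Besides the shell and the picture viewer there is one more tool, called as name([rows], argument=value, ...), one row to a line, values as JSON. carry_out: Moves the arm, as the interface text tells. Its arguments: {"type":"object","properties":{"rows":{"type":"array"},"grip":{"type":"number"}},"required":["rows"]}

```bash
mkdir -p pics
python3 - <<'E'
from plant import telemetry, viewer
import cv2
for n in("scene","top"):
    cv2.imwrite(f"pics/{n}0.png",viewer.snapshot(n)[:,:,::-1])
    i=viewer.camera_info(n);print(n,i["intrinsics"],i["extrinsics"])
o=telemetry.get_obs();print(o)
E
```

```text
scene [[467.51408196   0.         327.20393586]
 [  0.         467.51408196 238.12781956]
 [  0.           0.           1.        ]] [[-0.57404405  0.53916621 -0.61625744  0.99340712]
 [ 0.81880481  0.38318647 -0.42746557  0.3657942 ]
 [ 0.00566652 -0.74997862 -0.6614378   0.60937128]
 [ 0.          0.          0.          1.        ]]
top [[582.68772179   0.         304.647301  ]
 [  0.         582.68772179 237.84114922]
 [  0.           0.           1.        ]] [[-4.61699024e-04 -9.98861300e-01  4.77062978e-02  3.91406507e-01]
 [-9.99858029e-01 -3.42440717e-04 -1.68465023e-02  3.70146067e-03]
 [ 1.68436558e-02 -4.77073029e-02 -9.98719332e-01  1.28252679e+00]
 [ 0.00000000e+00  0.00000000e+00  0.00000000e+00  1.00000000e+00]]
{'clock': 0.1, 'joint_pos': array([ 8.33724219e+01,  2.05880167e+01,  6.38905679e-01, -1.79946944e-02,
       -7.01371164e+01, -1.65076923e+01]), 'qvel': array([-0.0072149 , -0.10588922,  0.08084054,  0.08327997,  0.04394155,
       -0.05520675]), 'tau': array([-2.46845695e-03, -5.84163237e+01,  2.93749398e+01,  7.01562837e+00,
        1.01862982e-02, -4.32853369e-05]), 'tool_pos': array([0.26505134, 0.6202971 , 0.22570695]), 'orientation': array([ 1.79912520e+02, -8.28350852e-03, -2.31413908e+01]), 'force': array([ 0.194138  , -0.71650921, -0.51604779]), 'moment': array([-0.01937408,  0.01710608, -0.01939168]), 'gripper_force': 0.0, 'opening': 0.0873713882563486}
```

View pics/scene0.png

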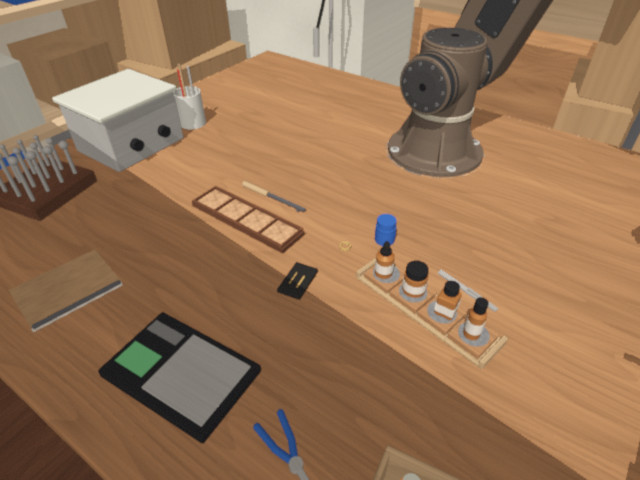

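View pics/top0.png

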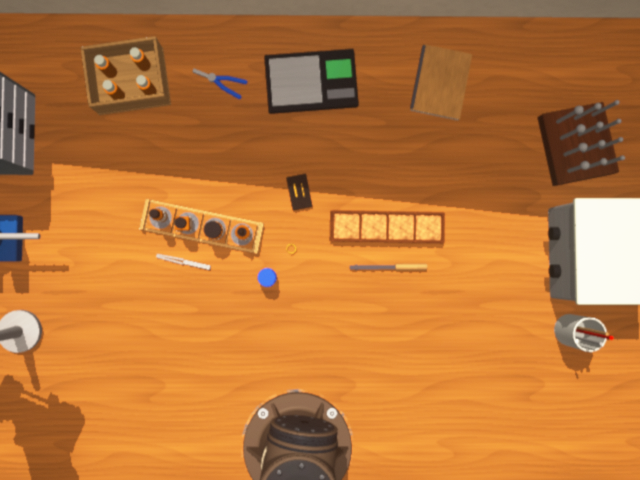

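Bottles in top view, left to right: tall (157,214), square (183,223), wide (214,229), dropper (241,234). The tray is at about (388,227). Look-alikes: the blue jar (267,278) and four bottles in the far box (125,72). Next, close crops.

Run:
```python
import cv2
a=cv2.imread("pics/top0.png");b=cv2.imread("pics/scene0.png")
cv2.imwrite("pics/c1.png",cv2.resize(a[190:290,130:290],None,fx=5,fy=5,interpolation=2))
cv2.imwrite("pics/c2.png",cv2.resize(b[205:365,350:510],None,fx=3.75,fy=3.75,interpolation=2))
cv2.imwrite("pics/c3.png",cv2.resize(a[195:285,320:455],None,fx=5.5,fy=5.5,interpolation=2))
```

```text
(no output)
```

View pics/c1.png

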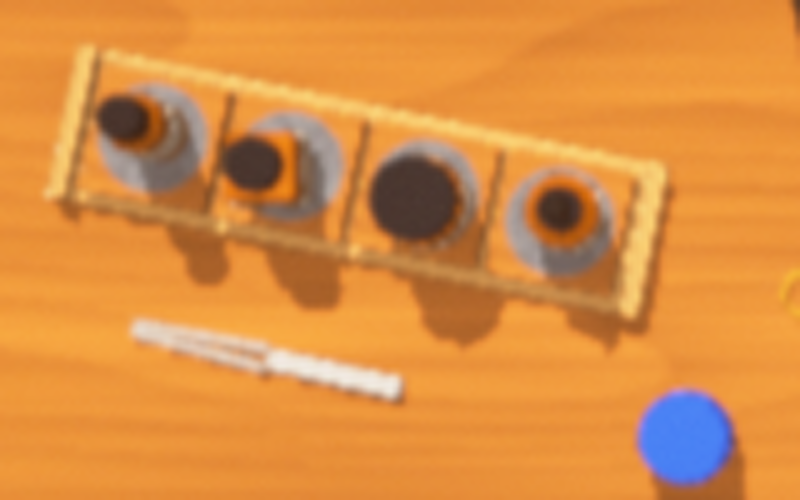

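View pics/c2.png

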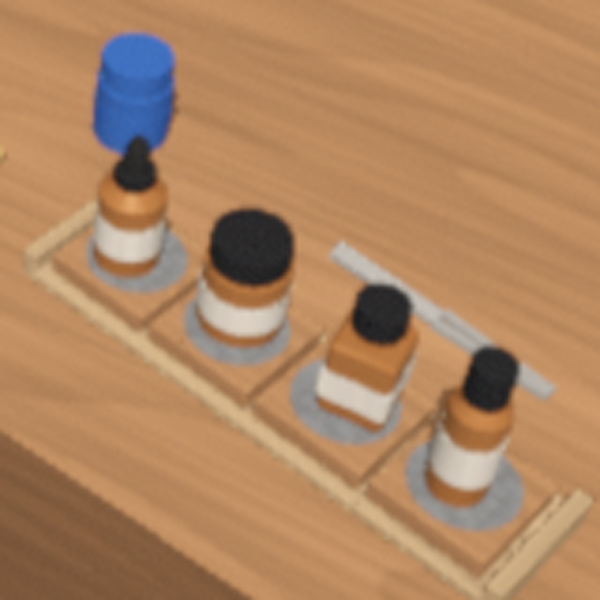

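View pics/c3.png

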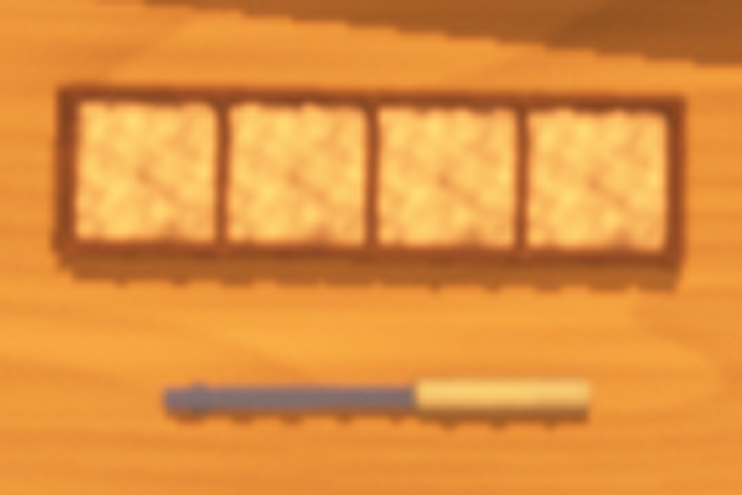

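c1/c2 show tall, square, wide and dropper left to right on grey felts, with the blue jar outside the rack. In c3 the four tray cells are centred at about (147,172)…(597,180). Now converting these to world coordinates.

```bash
cat > h.py <<'E'
from plant import telemetry, viewer
import numpy as np, cv2
C={n:viewer.camera_info(n) for n in("top","scene")}
def w(n,u,v,z):
    K,E=np.array(C[n]["intrinsics"]),np.array(C[n]["extrinsics"])
    d=E[:3,:3]@np.linalg.solve(K,[u,v,1]); t=E[:3,3]
    return (t+d*(z-t[2])/d[2])[:2]
def crop(n,p,f,u0,v0): return lambda u,v,z: w(n,u0+(u+.5)/f-.5,v0+(v+.5)/f-.5,z)
E
python3 - <<'E'
from h import *
np.set_printoptions(precision=4,suppress=True)
c1=crop("top",0,5,130,190);c2=crop("scene",0,3.75,350,205);c3=crop("top",0,5.5,320,195)
for n,a,b,f,z in [("tall",(124,118),(493,362),(152,137),.094),("square",(252,163),(384,303),(292,166),.08),("wide",(414,196),(252,234),(425,194),.07),("dropper",(560,206),(138,145),(560,222),.09)]:
    print(n,c1(*a,z),c2(*b,z),"felt",c1(*f,.018))
print("blue",c1(685,437,.052),c2(138,55,.052))
p=[c3(*q,.012) for q in[(147,172),(297,175),(447,178),(597,180)]];print(p)
d=p[0]-p[3];print("tray yaw",np.degrees(np.arctan2(-d[0],d[1])))
d=c1(152,137,.018)-c1(560,222,.018);print("rack yaw",np.degrees(np.arctan2(-d[0],d[1])),np.linalg.norm(d))
d=c1(299,133,.06)-c1(300,207,.06);print("sq edge",np.degrees(np.arctan2(d[1],d[0])))
d=c2(318,395,.028)-c2(362,422,.028);print("sq label",np.degrees(np.arctan2(-d[0],d[1])))
E
```

```text
tall [0.4983 0.2898] [0.4971 0.2938] felt [0.4969 0.2959]
square [0.481  0.2404] [0.479  0.2434] felt [0.4844 0.2353]
wide [0.4681 0.1751] [0.4645 0.1774] felt [0.4722 0.1777]
dropper [0.4628 0.1126] [0.4632 0.1178] felt [0.4601 0.1192]
blue [0.3676 0.0631] [0.3652 0.066 ]
[array([ 0.4784, -0.1089]), array([ 0.4772, -0.1687]), array([ 0.4761, -0.2286]), array([ 0.4753, -0.2886])]
tray yaw -0.979807154783702
rack yaw -11.768037640761262 0.18054478676090605
sq edge 1.2818946564819522
sq label 172.79234775207271
```

```bash
cat > t.py <<'E'
import sys
from plant import telemetry
import numpy as np
from scipy.spatial.transform import Rotation as R
x,y,z,yaw=map(float,sys.argv[1:5])
o=telemetry.get_obs(); A=R.from_euler("xyz",o["orientation"],degrees=True)
T=R.from_euler("xyz",[180,0,yaw],degrees=True)
print("shift",(A.inv().apply(np.array([x,y,z])-o["tool_pos"])).round(4),"turn",(A.inv()*T).as_rotvec().round(4))
print(o["clock"],o["tool_pos"].round(4),o["orientation"].round(2),o["joint_pos"].round(1))
E
python3 t.py .4977 .2918 .16 -101.8
```

```text
shift [0.343  0.2105 0.0661] turn [ 1.2000e-03 -1.2000e-03  1.3729e+00]
0.1 [0.2651 0.6203 0.2257] [ 1.7991e+02 -1.0000e-02 -2.3140e+01] [ 83.4  20.6   0.6  -0.  -70.1 -16.5]
```

carry_out([
  [0.043, 0.026, 0.008, 0, 0, 0.172],
  [0.086, 0.053, 0.016, 0, 0, 0.343],
  [0.129, 0.079, 0.025, 0, 0, 0.515],
  [0.172, 0.105, 0.033, 0, 0, 0.686],
  [0.214, 0.132, 0.041, 0, 0, 0.858],
  [0.257, 0.158, 0.05, 0, 0, 1.03],
  [0.3, 0.184, 0.058, 0, 0, 1.2],
  [0.343, 0.21, 0.066, 0.001, -0.001, 1.373],
], grip=1)

```text
clock: 1.1
tool_pos: [0.4987, 0.2913, 0.1601]
orientation: [180.0, 0.1, -102.1]
force: [0.3, 1.0, -0.7]
opening: 0.0876
gripper_force: 0.0
```

carry_out([
  [0, 0, 0, 0, 0, 0],
  [0, 0, 0, 0, 0, 0],
])

```text
clock: 1.35
tool_pos: [0.4981, 0.2927, 0.1604]
orientation: [180.0, 0.1, -101.8]
force: [-0.0, 0.7, 0.9]
opening: 0.0879
gripper_force: 0.0
```

```bash
python3 t.py .4977 .2918 .033 -101.8
python3 - <<'E'
from h import *
a=viewer.snapshot("scene")[:,:,::-1]
cv2.imwrite("pics/s1.png",cv2.resize(a[190:370,340:540],None,fx=3,fy=3,interpolation=2))
E
```

```text
shift [0.0011 0.0002 0.1274] turn [0.0001 0.0011 0.0002]
1.35 [0.4981 0.2927 0.1604] [ 1.8000e+02  6.0000e-02 -1.0179e+02] [ 49.8  14.4 -17.2  -0.  -58.4 -61.6]
```

View pics/s1.png

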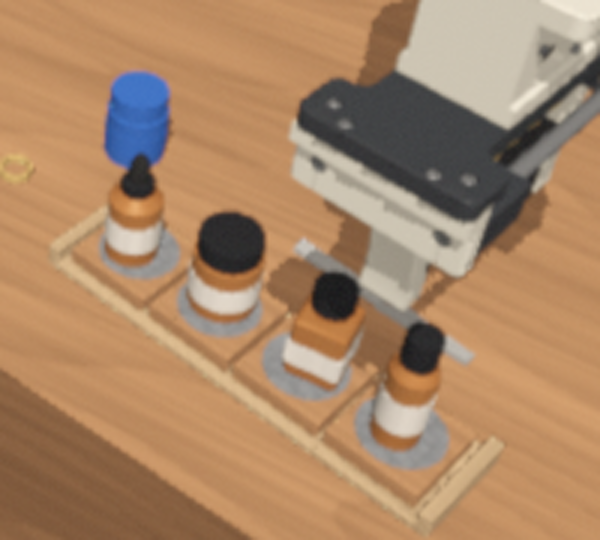

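Run:
```python
from h import *
from plant import telemetry
from scipy.spatial.transform import Rotation as R
o=telemetry.get_obs();A=R.from_euler("xyz",o["orientation"],degrees=True)
K,E=map(np.array,(C["scene"]["intrinsics"],C["scene"]["extrinsics"]))
for q in [(0,0,0),(0,.044,0),(0,-.044,0),(0,.065,0),(0,-.065,0)]:
    p=o["tool_pos"]+A.apply(q); c=K@(E[:3,:3].T@(p-E[:3,3])); c=c/c[2]; print(q,p.round(3),((c[:2]-[340,190])*3).round())
```

```text
(0, 0, 0) [0.498 0.293 0.161] [454. 237.]
(0, 0.044, 0) [0.455 0.302 0.161] [506. 191.]
(0, -0.044, 0) [0.541 0.284 0.161] [399. 286.]
(0, 0.065, 0) [0.434 0.307 0.161] [529. 171.]
(0, -0.065, 0) [0.562 0.28  0.161] [371. 310.]
```

The view agrees: the near finger at (395,295) is where it should be, so the hover is centred on the tall bottle. Descending.

carry_out([
  [0.001, 0, 0.02, 0, 0, 0],
  [0.001, 0, 0.045, 0, 0, 0],
  [0.001, 0, 0.07, 0, 0, 0],
  [0.001, 0, 0.095, 0, 0, 0],
  [0.001, 0, 0.115, 0, 0, 0],
  [0.001, 0, 0.127, 0, 0, 0],
  [0.001, 0, 0.127, 0, 0, 0],
])

```text
clock: 2.28
tool_pos: [0.4974, 0.2924, 0.033]
orientation: [180.0, 0.0, -101.7]
force: [0.0, -0.1, -0.0]
opening: 0.0876
gripper_force: 0.0
```

carry_out([
  [0, 0, 0, 0, 0, 0],
  [0, 0, 0, 0, 0, 0],
  [0, 0, 0, 0, 0, 0],
  [0, 0, 0, 0, 0, 0],
  [0, 0, 0, 0, 0, 0],
  [0, 0, 0, 0, 0, 0],
  [0, 0, 0, 0, 0, 0],
  [0, 0, 0, 0, 0, 0],
], grip=-1)

```text
clock: 3.28
tool_pos: [0.498, 0.292, 0.0335]
orientation: [-180.0, 0.1, -101.8]
force: [0.4, -0.2, -0.3]
opening: 0.0255
gripper_force: 30.0
```

carry_out([
  [0, 0, -0.01, 0, 0, 0],
  [0, 0, -0.03, 0, 0, 0],
  [0, 0, -0.055, 0, 0, 0],
  [0, 0, -0.08, 0, 0, 0],
  [0, 0, -0.105, 0, 0, 0],
  [0, 0, -0.125, 0, 0, 0],
  [0, 0, -0.135, 0, 0, 0],
  [0, 0, -0.135, 0, 0, 0],
])

```text
clock: 4.28
tool_pos: [0.4981, 0.292, 0.1693]
orientation: [-180.0, 0.1, -101.8]
force: [0.3, -0.3, -0.2]
opening: 0.0252
gripper_force: 30.0
```

```bash
python3 t.py .4753 -.2886 .16 -91
python3 - <<'E'
from h import *
a=viewer.snapshot("scene")[:,:,::-1]
cv2.imwrite("pics/s2.png",cv2.resize(a[190:370,340:540],None,fx=3,fy=3,interpolation=2))
E
```

```text
shift [ 0.573  -0.0965  0.0079] turn [-0.001   0.0025 -0.1886]
4.275 [0.4981 0.292  0.1693] [-1.7996e+02  1.5000e-01 -1.0180e+02] [ 49.8  13.9 -16.6  -0.  -59.3 -61.5]
```

View pics/s2.png

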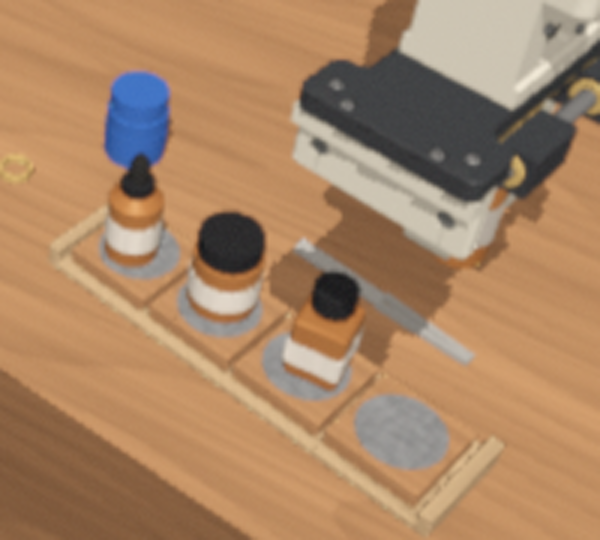

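The tall bottle is held upright; its felt (400,432) is empty. Carrying it over.

carry_out([
  [0.01, -0.002, 0, 0, 0, 0],
  [0.03, -0.005, 0, 0, 0, 0],
  [0.065, -0.011, 0, 0, 0, 0],
  [0.105, -0.018, 0, 0, 0, 0],
  [0.15, -0.025, 0, 0, 0, 0],
  [0.195, -0.033, 0, 0, 0, 0],
  [0.24, -0.04, 0, 0, 0, 0],
  [0.285, -0.048, 0, 0, 0, 0],
])

```text
clock: 5.32
tool_pos: [0.4854, 0.0005, 0.168]
orientation: [180.0, 0.1, -101.8]
force: [1.0, 0.6, -0.3]
opening: 0.0254
gripper_force: 30.0
```

carry_out([
  [0.045, -0.008, 0, 0, 0, -0.02],
  [0.09, -0.015, 0, 0, 0, -0.05],
  [0.135, -0.023, 0, 0, 0, -0.08],
  [0.18, -0.03, 0, 0, 0, -0.11],
  [0.22, -0.037, 0.002, 0, 0, -0.14],
  [0.255, -0.043, 0.004, 0, 0, -0.165],
  [0.278, -0.047, 0.006, 0, 0, -0.18],
  [0.288, -0.0485, 0.008, 0, 0, -0.189],
])

```text
clock: 6.32
tool_pos: [0.4736, -0.2904, 0.1592]
orientation: [180.0, 0.1, -91.1]
force: [1.0, 1.3, -2.0]
opening: 0.025
gripper_force: 30.0
```

carry_out([
  [0, 0, 0, 0, 0, 0],
  [0, 0, 0, 0, 0, 0],
])

```text
clock: 6.58
tool_pos: [0.4749, -0.2883, 0.1599]
orientation: [-180.0, 0.1, -91.0]
force: [-0.1, 0.7, -1.0]
opening: 0.0256
gripper_force: 30.0
```

```bash
python3 t.py .4753 -.2886 .028 -91
python3 - <<'E'
from h import *
a=viewer.snapshot("scene")[:,:,::-1];b=viewer.snapshot("top")[:,:,::-1]
a=cv2.resize(a[130:270,170:330],None,fx=2.5,fy=2.5,interpolation=2);b=cv2.resize(b[170:310,320:480],None,fx=2.5,fy=2.5,interpolation=2)
cv2.imwrite("pics/s3.png",np.hstack([a,b]))
E
```

```text
shift [ 0.0004 -0.0003  0.1319] turn [-0.0003  0.0014  0.0005]
6.575 [ 0.4749 -0.2883  0.1599] [-1.7998e+02  8.0000e-02 -9.0970e+01] [-11.1  12.5 -19.9  -0.1 -57.7  10.2]
```

View pics/s3.png

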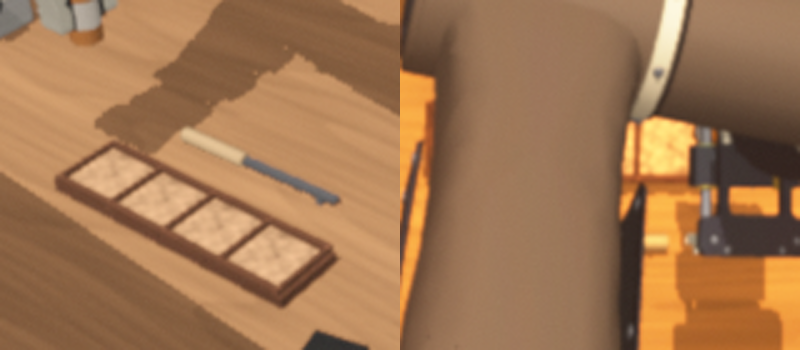

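The bottle hangs over the end cell (bottle at (88,35) in the left panel; arm hides the top view). Lowering.

carry_out([
  [0, 0, 0.015, 0, 0, 0],
  [0, 0, 0.04, 0, 0, 0],
  [0, 0, 0.07, 0, 0, 0],
  [0, 0, 0.095, 0, 0, 0],
  [0, 0, 0.112, 0, 0, 0],
  [0, 0, 0.122, 0, 0, 0],
  [0, 0, 0.128, 0, 0, 0],
  [0, 0, 0.131, 0, 0, 0],
])

```text
clock: 7.68
tool_pos: [0.4754, -0.2886, 0.0288]
orientation: [-180.0, 0.1, -91.0]
force: [0.6, -0.3, -0.1]
opening: 0.0251
gripper_force: 30.0
```

```bash
python3 t.py .4753 -.2886 .0275 -91
python3 - <<'E'
from h import *
a=viewer.snapshot("scene")[:,:,::-1]
cv2.imwrite("pics/s4.png",cv2.resize(a[150:270,170:330],None,fx=5,fy=5,interpolation=2))
E
```

```text
shift [0.     0.0001 0.0013] turn [-0.0006  0.0012  0.0006]
7.675 [ 0.4754 -0.2886  0.0288] [-1.7996e+02  7.0000e-02 -9.0960e+01] [-11.1  21.5 -27.9  -0.1 -40.6  10.3]
```

View pics/s4.png

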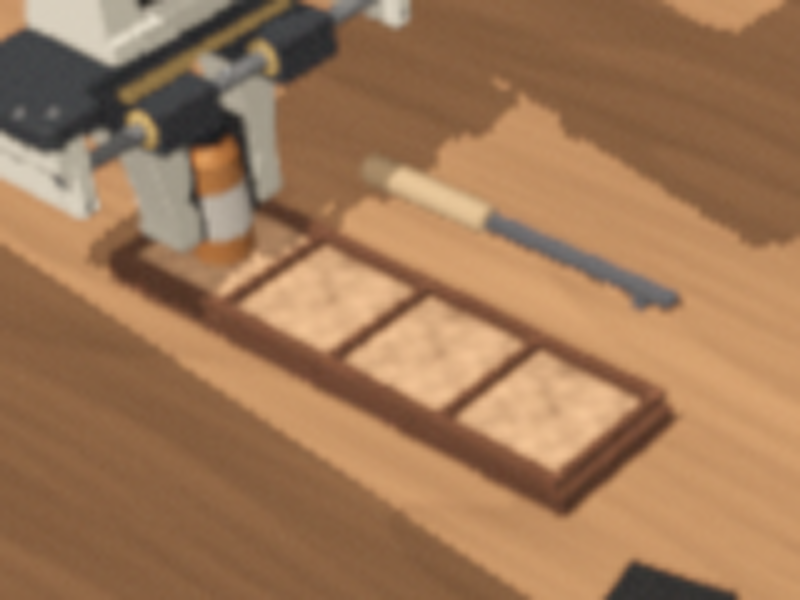

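The bottle stands in the end cell, base near (228,250), well inside the walls. Set down and release.

carry_out([
  [0, 0, 0.0007, 0, 0, 0],
  [0, 0, 0.0013, 0, 0, 0],
  [0, 0, 0.0013, 0, 0, 0],
])

```text
clock: 8.1
tool_pos: [0.4754, -0.2887, 0.0278]
orientation: [-180.0, 0.1, -91.0]
force: [-0.0, -0.3, -0.9]
opening: 0.0252
gripper_force: 30.0
```

carry_out([
  [0, 0, 0, 0, 0, 0],
  [0, 0, 0, 0, 0, 0],
  [0, 0, 0, 0, 0, 0],
  [0, 0, 0, 0, 0, 0],
  [0, 0, 0, 0, 0, 0],
  [0, 0, 0, 0, 0, 0],
], grip=1)

```text
clock: 8.85
tool_pos: [0.4752, -0.2886, 0.0275]
orientation: [-180.0, 0.1, -91.0]
force: [0.6, 0.1, 0.5]
opening: 0.0797
gripper_force: 0.0
```

carry_out([
  [0, 0, -0.01, 0, 0, 0],
  [0, 0, -0.03, 0, 0, 0],
  [0, 0, -0.06, 0, 0, 0],
  [0, 0, -0.09, 0, 0, 0],
  [0, 0, -0.115, 0, 0, 0],
  [0, 0, -0.13, 0, 0, 0],
  [0, 0, -0.135, 0, 0, 0],
  [0, 0, -0.135, 0, 0, 0],
])

```text
clock: 9.85
tool_pos: [0.4749, -0.2887, 0.1622]
orientation: [180.0, 0.1, -91.0]
force: [0.7, -0.5, 0.4]
opening: 0.0874
gripper_force: 0.0
```

```bash
python3 t.py .480 .2419 .155 -101.8
```

```text
shift [-0.5306  0.004   0.008 ] turn [1.000e-04 1.500e-03 1.888e-01]
9.85 [ 0.4749 -0.2887  0.1622] [ 1.800e+02  9.000e-02 -9.098e+01] [-11.2  12.4 -19.6  -0.1 -58.   10.2]
```

carry_out([
  [-0.01, 0, 0, 0, 0, 0],
  [-0.035, 0, 0, 0, 0, 0],
  [-0.07, 0, 0, 0, 0, 0],
  [-0.11, 0.001, 0, 0, 0, 0],
  [-0.155, 0.001, 0, 0, 0, 0],
  [-0.2, 0.002, 0, 0, 0, 0],
  [-0.245, 0.002, 0, 0, 0, 0],
  [-0.29, 0.002, 0, 0, 0, 0],
])

```text
clock: 10.85
tool_pos: [0.4773, 0.0029, 0.1623]
orientation: [180.0, 0.1, -91.0]
force: [0.8, 0.6, -0.4]
opening: 0.0876
gripper_force: 0.0
```

carry_out([
  [-0.045, 0, 0.001, 0, 0, 0.01],
  [-0.09, 0, 0.002, 0, 0, 0.02],
  [-0.135, 0.001, 0.003, 0, 0, 0.035],
  [-0.175, 0.001, 0.005, 0, 0, 0.05],
  [-0.21, 0.002, 0.006, 0, 0, 0.06],
  [-0.233, 0.002, 0.007, 0, 0, 0.07],
  [-0.2406, 0.002, 0.008, 0, 0, 0.07],
  [-0.2406, 0.002, 0.008, 0, 0, 0.07],
])

```text
clock: 11.85
tool_pos: [0.4796, 0.2418, 0.1545]
orientation: [180.0, 0.0, -94.9]
force: [-0.5, -0.4, 0.6]
opening: 0.0879
gripper_force: 0.0
```

```bash
python3 t.py .480 .2419 .029 -95;  python3 - <<'E'
from h import *
a=viewer.snapshot("scene")[:,:,::-1]
p=cv2.resize(a[130:230,170:330],None,fx=2.5,fy=2.5,interpolation=2);q=cv2.resize(a[190:370,340:540],None,fx=2,fy=2,interpolation=2)
c=np.zeros((360,800,3),np.uint8);c[:250,:400]=p;c[:,400:]=q
cv2.imwrite("pics/s5.png",c)
E
```

```text
shift [-1.000e-04 -5.000e-04  1.255e-01] turn [0.0007 0.0002 0.0011]
11.85 [0.4796 0.2418 0.1545] [ 1.7996e+02  1.0000e-02 -9.4940e+01] [ 47.6  11.1 -22.5  -0.  -56.4 -52.6]
```

View pics/s5.png

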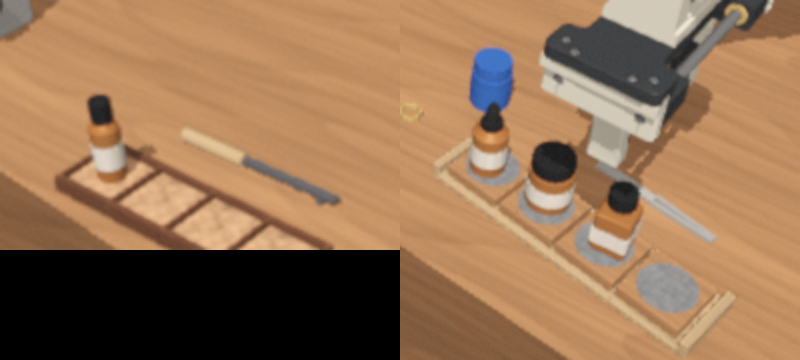

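The tall bottle stands upright in the rightmost cell (108,160). The gripper is over the square bottle (617,215), so I take it now.

carry_out([
  [0, 0, 0.02, 0, 0, 0],
  [0, 0, 0.045, 0, 0, 0],
  [0, 0, 0.07, 0, 0, 0],
  [0, 0, 0.095, 0, 0, 0],
  [0, 0, 0.115, 0, 0, 0],
  [0, 0, 0.125, 0, 0, 0],
  [0, 0, 0.1255, 0, 0, 0],
])

```text
clock: 12.78
tool_pos: [0.4802, 0.2413, 0.0294]
orientation: [180.0, 0.0, -95.0]
force: [0.2, -0.6, 1.3]
opening: 0.0879
gripper_force: 0.0
```

carry_out([
  [0, 0, 0, 0, 0, 0],
  [0, 0, 0, 0, 0, 0],
  [0, 0, 0, 0, 0, 0],
  [0, 0, 0, 0, 0, 0],
  [0, 0, 0, 0, 0, 0],
  [0, 0, 0, 0, 0, 0],
  [0, 0, 0, 0, 0, 0],
  [0, 0, 0, 0, 0, 0],
], grip=-1)

```text
clock: 13.78
tool_pos: [0.4803, 0.242, 0.0297]
orientation: [-180.0, 0.1, -95.0]
force: [-0.1, -0.6, 0.2]
opening: 0.0314
gripper_force: 28.1
```

carry_out([
  [0, 0, -0.01, 0, 0, 0],
  [0, 0, -0.03, 0, 0, 0],
  [0, 0, -0.055, 0, 0, 0],
  [0, 0, -0.08, 0, 0, 0],
  [0, 0, -0.105, 0, 0, 0],
  [0, 0, -0.125, 0, 0, 0],
  [0, 0, -0.135, 0, 0, 0],
  [0, 0, -0.135, 0, 0, 0],
])

```text
clock: 14.78
tool_pos: [0.4804, 0.242, 0.1654]
orientation: [-179.9, 0.1, -95.0]
force: [-1.2, -0.2, -0.8]
opening: 0.0314
gripper_force: 28.1
```

```bash
python3 t.py .4761 -.2286 .16 -91
```

```text
shift [ 0.4692 -0.0366  0.0042] turn [-0.0012  0.0024 -0.0696]
14.775 [0.4804 0.242  0.1654] [-1.7994e+02  1.4000e-01 -9.4990e+01] [ 47.6  10.5 -21.7  -0.  -57.7 -52.6]
```

carry_out([
  [0.01, -0.001, 0, 0, 0, 0],
  [0.03, -0.002, 0, 0, 0, 0],
  [0.06, -0.005, 0, 0, 0, 0],
  [0.1, -0.008, 0, 0, 0, 0],
  [0.14, -0.011, 0, 0, 0, 0],
  [0.18, -0.014, 0, 0, 0, 0],
  [0.22, -0.017, 0, 0, 0, 0],
  [0.26, -0.02, 0, 0, 0, 0],
])

```text
clock: 15.78
tool_pos: [0.4764, -0.0214, 0.1639]
orientation: [180.0, 0.1, -95.0]
force: [0.8, 0.7, -0.3]
opening: 0.0311
gripper_force: 28.1
```

carry_out([
  [0.04, -0.003, 0, 0, 0, -0.01],
  [0.08, -0.006, 0, 0, 0, -0.02],
  [0.12, -0.009, 0, 0, 0, -0.035],
  [0.155, -0.012, 0.001, 0, 0, -0.05],
  [0.182, -0.014, 0.002, 0, 0, -0.06],
  [0.2, -0.016, 0.003, 0, 0, -0.07],
  [0.2092, -0.0166, 0.004, 0, 0, -0.07],
  [0.2092, -0.0166, 0.004, 0, 0, -0.07],
])

```text
clock: 16.77
tool_pos: [0.4751, -0.2294, 0.1597]
orientation: [180.0, 0.1, -91.1]
force: [-0.3, 0.2, -1.2]
opening: 0.0313
gripper_force: 28.1
```

```bash
python3 t.py .4761 -.2286 .0237 -91
```

```text
shift [-0.0006 -0.0011  0.136 ] turn [ 0.0006  0.0014 -0.0011]
16.775 [ 0.4751 -0.2294  0.1597] [ 1.7997e+02  8.0000e-02 -9.1060e+01] [ -4.5   9.9 -23.2  -0.1 -56.9   3.5]
```

carry_out([
  [0, 0, 0.015, 0, 0, 0],
  [0, 0, 0.04, 0, 0, 0],
  [0, 0, 0.07, 0, 0, 0],
  [0, 0, 0.095, 0, 0, 0],
  [0, 0, 0.114, 0, 0, 0],
  [0, 0, 0.126, 0, 0, 0],
  [0, 0, 0.132, 0, 0, 0],
  [0, 0, 0.1345, 0, 0, 0],
])

```text
clock: 17.77
tool_pos: [0.4761, -0.2285, 0.0255]
orientation: [-180.0, 0.1, -91.0]
force: [0.3, 0.7, -0.6]
opening: 0.0315
gripper_force: 28.1
```

```bash
python3 t.py .4761 -.2286 .0237 -91
python3 - <<'E'
from h import *
a=viewer.snapshot("scene")[:,:,::-1]
cv2.imwrite("pics/s6.png",cv2.resize(a[150:270,170:330],None,fx=5,fy=5,interpolation=2))
E
```

```text
shift [0.0001 0.     0.0018] turn [-0.0005  0.0012  0.0008]
17.775 [ 0.4761 -0.2285  0.0255] [-1.7997e+02  7.0000e-02 -9.0950e+01] [ -4.4  19.6 -31.6  -0.1 -38.7   3.5]
```

View pics/s6.png

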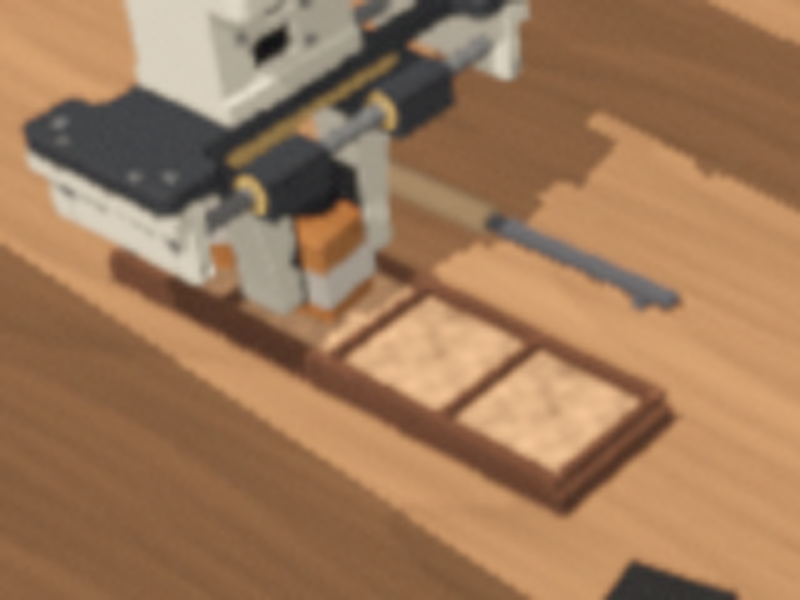

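The square bottle is in the second cell, base near (335,300), clear of the walls. Set it down, release, and go to the wide jar.

carry_out([
  [0, 0, 0.001, 0, 0, 0],
  [0, 0, 0.0018, 0, 0, 0],
  [0, 0, 0.0018, 0, 0, 0],
])

```text
clock: 18.2
tool_pos: [0.4761, -0.2287, 0.024]
orientation: [-179.9, 0.1, -91.0]
force: [-0.4, 0.4, -0.8]
opening: 0.0314
gripper_force: 28.1
```

carry_out([
  [0, 0, 0, 0, 0, 0],
  [0, 0, 0, 0, 0, 0],
  [0, 0, 0, 0, 0, 0],
  [0, 0, 0, 0, 0, 0],
  [0, 0, 0, 0, 0, 0],
  [0, 0, 0, 0, 0, 0],
], grip=1)

```text
clock: 18.95
tool_pos: [0.476, -0.2286, 0.0238]
orientation: [-180.0, 0.1, -91.0]
force: [0.3, 0.4, -0.4]
opening: 0.0847
gripper_force: 0.0
```

carry_out([
  [0, 0, -0.01, 0, 0, 0],
  [0, 0, -0.03, 0, 0, 0],
  [0, 0, -0.06, 0, 0, 0],
  [0, 0, -0.09, 0, 0, 0],
  [0, 0, -0.115, 0, 0, 0],
  [0, 0, -0.13, 0, 0, 0],
  [0, 0, -0.135, 0, 0, 0],
  [0, 0, -0.135, 0, 0, 0],
])

```text
clock: 19.95
tool_pos: [0.4757, -0.2287, 0.1585]
orientation: [-180.0, 0.1, -91.0]
force: [0.1, 0.1, -0.2]
opening: 0.0877
gripper_force: 0.0
```

```bash
python3 t.py .4663 .1763 .15 -101.8
```

```text
shift [-0.4048  0.0163  0.0091] turn [1.000e-04 1.400e-03 1.888e-01]
19.95 [ 0.4757 -0.2287  0.1585] [-1.800e+02  8.000e-02 -9.098e+01] [ -4.4  10.  -23.3  -0.1 -56.7   3.5]
```

carry_out([
  [-0.01, 0, 0, 0, 0, 0],
  [-0.03, 0.001, 0, 0, 0, 0],
  [-0.06, 0.002, 0, 0, 0, 0],
  [-0.095, 0.004, 0, 0, 0, 0],
  [-0.13, 0.005, 0, 0, 0, 0],
  [-0.165, 0.007, 0, 0, 0, 0],
  [-0.2, 0.008, 0, 0, 0, 0],
  [-0.24, 0.01, 0, 0, 0, 0],
])

```text
clock: 20.95
tool_pos: [0.4692, 0.0127, 0.1584]
orientation: [180.0, 0.0, -91.0]
force: [1.6, -0.3, -0.2]
opening: 0.0876
gripper_force: 0.0
```

carry_out([
  [-0.035, 0.001, 0.001, 0, 0, 0.03],
  [-0.07, 0.003, 0.003, 0, 0, 0.06],
  [-0.1, 0.004, 0.005, 0, 0, 0.1],
  [-0.13, 0.005, 0.007, 0, 0, 0.14],
  [-0.15, 0.006, 0.008, 0, 0, 0.17],
  [-0.16, 0.006, 0.009, 0, 0, 0.189],
  [-0.1648, 0.0063, 0.009, 0, 0, 0.189],
  [-0.1648, 0.0063, 0.009, 0, 0, 0.189],
])

```text
clock: 21.95
tool_pos: [0.4663, 0.176, 0.1501]
orientation: [180.0, 0.1, -101.8]
force: [0.3, 0.2, 0.6]
opening: 0.0877
gripper_force: 0.0
```

```bash
python3 t.py .4663 .1763 .029 -101.8
```

```text
shift [-2.000e-04  1.000e-04  1.211e-01] turn [0.0002 0.0009 0.0004]
21.95 [0.4663 0.176  0.1501] [ 1.7999e+02  5.0000e-02 -1.0178e+02] [ 43.3   7.7 -27.4  -0.  -54.8 -55. ]
```

carry_out([
  [0, 0, 0.02, 0, 0, 0],
  [0, 0, 0.045, 0, 0, 0],
  [0, 0, 0.07, 0, 0, 0],
  [0, 0, 0.095, 0, 0, 0],
  [0, 0, 0.112, 0, 0, 0],
  [0, 0, 0.121, 0, 0, 0],
  [0, 0, 0.121, 0, 0, 0],
])

```text
clock: 22.82
tool_pos: [0.4664, 0.1758, 0.0291]
orientation: [180.0, 0.0, -101.8]
force: [-0.2, 0.4, 0.4]
opening: 0.0877
gripper_force: 0.0
```

carry_out([
  [0, 0, 0, 0, 0, 0],
  [0, 0, 0, 0, 0, 0],
  [0, 0, 0, 0, 0, 0],
  [0, 0, 0, 0, 0, 0],
  [0, 0, 0, 0, 0, 0],
  [0, 0, 0, 0, 0, 0],
  [0, 0, 0, 0, 0, 0],
  [0, 0, 0, 0, 0, 0],
], grip=-1)

```text
clock: 23.82
tool_pos: [0.4665, 0.1764, 0.0293]
orientation: [-180.0, 0.1, -101.8]
force: [-0.4, 1.3, 1.7]
opening: 0.0393
gripper_force: 30.0
```

carry_out([
  [0, 0, -0.01, 0, 0, 0],
  [0, 0, -0.03, 0, 0, 0],
  [0, 0, -0.055, 0, 0, 0],
  [0, 0, -0.08, 0, 0, 0],
  [0, 0, -0.105, 0, 0, 0],
  [0, 0, -0.125, 0, 0, 0],
  [0, 0, -0.135, 0, 0, 0],
  [0, 0, -0.135, 0, 0, 0],
])

```text
clock: 24.82
tool_pos: [0.4666, 0.1764, 0.1649]
orientation: [-179.9, 0.1, -101.8]
force: [0.7, -0.6, -1.1]
opening: 0.0397
gripper_force: 30.0
```

```bash
python3 t.py .4772 -.1687 .16 -91
```

```text
shift [ 0.3356 -0.0809  0.0041] turn [-0.0011  0.0024 -0.1886]
24.825 [0.4666 0.1764 0.1649] [-1.7995e+02  1.4000e-01 -1.0180e+02] [ 43.3   6.8 -26.3  -0.  -56.8 -55.1]
```

carry_out([
  [0.008, -0.002, 0, 0, 0, 0],
  [0.025, -0.006, 0, 0, 0, 0],
  [0.045, -0.011, 0, 0, 0, 0],
  [0.073, -0.018, 0, 0, 0, 0],
  [0.102, -0.025, 0, 0, 0, 0],
  [0.131, -0.032, 0, 0, 0, 0],
  [0.16, -0.039, 0, 0, 0, 0],
  [0.19, -0.046, 0, 0, 0, 0],
])

```text
clock: 25.82
tool_pos: [0.4721, -0.0214, 0.1639]
orientation: [180.0, 0.1, -101.8]
force: [-0.2, -0.2, -0.9]
opening: 0.0395
gripper_force: 30.0
```

carry_out([
  [0.029, -0.007, 0, 0, 0, -0.03],
  [0.058, -0.014, 0, 0, 0, -0.06],
  [0.087, -0.021, 0.001, 0, 0, -0.1],
  [0.112, -0.027, 0.002, 0, 0, -0.14],
  [0.132, -0.032, 0.003, 0, 0, -0.17],
  [0.142, -0.0345, 0.004, 0, 0, -0.185],
  [0.1456, -0.0349, 0.004, 0, 0, -0.189],
  [0.1456, -0.0349, 0.004, 0, 0, -0.189],
])

```text
clock: 26.82
tool_pos: [0.4768, -0.1689, 0.1598]
orientation: [-180.0, 0.1, -91.0]
force: [-0.4, 1.3, -0.2]
opening: 0.0393
gripper_force: 30.0
```

```bash
python3 t.py .4772 -.1687 .0234 -91
```

```text
shift [-0.     -0.0004  0.1364] turn [-0.0003  0.0013 -0.0002]
26.825 [ 0.4768 -0.1689  0.1598] [-1.7998e+02  8.0000e-02 -9.1010e+01] [  2.7   7.9 -25.8  -0.1 -56.4  -3.7]
```

carry_out([
  [0, 0, 0.015, 0, 0, 0],
  [0, 0, 0.04, 0, 0, 0],
  [0, 0, 0.07, 0, 0, 0],
  [0, 0, 0.095, 0, 0, 0],
  [0, 0, 0.112, 0, 0, 0],
  [0, 0, 0.122, 0, 0, 0],
  [0, 0, 0.126, 0, 0, 0],
  [0, 0, 0.127, 0, 0, 0],
])

```text
clock: 27.82
tool_pos: [0.4773, -0.1686, 0.033]
orientation: [-180.0, 0.1, -91.0]
force: [-0.1, -0.6, -1.0]
opening: 0.0394
gripper_force: 30.0
```

```bash
python3 t.py .4772 -.1687 .0234 -91
python3 - <<'E'
from h import *
a=viewer.snapshot("scene")[:,:,::-1]
cv2.imwrite("pics/s7.png",cv2.resize(a[150:270,170:330],None,fx=5,fy=5,interpolation=2))
E
```

```text
shift [0.0001 0.0001 0.0096] turn [-0.0006  0.0012  0.0007]
27.825 [ 0.4773 -0.1686  0.033 ] [-1.7997e+02  7.0000e-02 -9.0960e+01] [  2.8  17.3 -34.   -0.1 -38.6  -3.6]
```

View pics/s7.png

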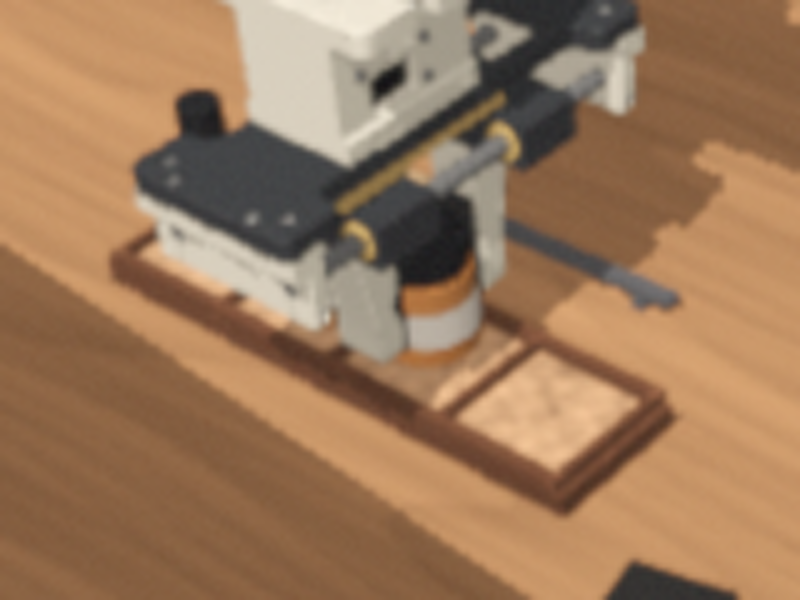

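The jar's base is about 10 mm above the floor, left edge about (402,352), right edge about (482,335), lowest point about (440,364). I'll check these against the cell.

Run:
```python
from h import *
f=crop("scene",0,5,170,150)
K,E=map(np.array,(C["scene"]["intrinsics"],C["scene"]["extrinsics"]))
t=np.linspace(0,6.283,60)
P=np.c_[.4772+.02*np.cos(t),-.1687+.02*np.sin(t),0*t+.0216]
c=(P-E[:3,3])@E[:3,:3]@K.T; c=(c[:,:2]/c[:,2:]-[170,150])*5
print("expected left/right x",c[:,0].min(),c[:,0].max(),"low y",c[:,1].max(), c[c[:,1].argmax()])
# tray floor cells in first scene-crop (right end cell centre) check
print("end cell centre scene",f(548,410,.012),"next",f(433,340+5,.012))
```

```text
expected left/right x 374.0889609097876 474.72538342895746 low y 366.7559042705835 [420.03103086 366.75590427]
end cell centre scene [ 0.47553074 -0.10811622] next [ 0.47118608 -0.17179497]
```

carry_out([
  [0.001, 0, 0, 0, 0, 0],
  [0.002, 0, 0.003, 0, 0, 0],
  [0.002, 0, 0.006, 0, 0, 0],
  [0.002, 0, 0.0085, 0, 0, 0],
  [0.002, 0, 0.0096, 0, 0, 0],
  [0.002, 0, 0.0096, 0, 0, 0],
])

```text
clock: 28.62
tool_pos: [0.4769, -0.1707, 0.0233]
orientation: [180.0, 0.1, -91.0]
force: [-1.0, 0.7, 2.1]
opening: 0.0394
gripper_force: 30.0
```

carry_out([
  [0, 0, 0, 0, 0, 0],
  [0, 0, 0, 0, 0, 0],
  [0, 0, 0, 0, 0, 0],
  [0, 0, 0, 0, 0, 0],
  [0, 0, 0, 0, 0, 0],
  [0, 0, 0, 0, 0, 0],
], grip=1)

```text
clock: 29.38
tool_pos: [0.4771, -0.1707, 0.0233]
orientation: [-180.0, 0.1, -91.0]
force: [0.4, 0.4, 0.9]
opening: 0.0869
gripper_force: 0.0
```

carry_out([
  [0, 0, -0.01, 0, 0, 0],
  [0, 0, -0.03, 0, 0, 0],
  [0, 0, -0.06, 0, 0, 0],
  [0, 0, -0.09, 0, 0, 0],
  [0, 0, -0.115, 0, 0, 0],
  [0, 0, -0.13, 0, 0, 0],
  [0, 0, -0.135, 0, 0, 0],
  [0, 0, -0.135, 0, 0, 0],
])

```text
clock: 30.38
tool_pos: [0.4768, -0.1708, 0.158]
orientation: [-180.0, 0.1, -91.0]
force: [-0.4, 0.6, -0.6]
opening: 0.0878
gripper_force: 0.0
```

```bash
python3 t.py .463 .1152 .155 -101.8
```

```text
shift [-0.2857  0.0186  0.0034] turn [1.000e-04 1.400e-03 1.889e-01]
30.375 [ 0.4768 -0.1708  0.158 ] [-1.800e+02  8.000e-02 -9.098e+01] [  2.5   8.  -25.8  -0.1 -56.1  -3.4]
```

carry_out([
  [-0.01, 0.001, 0, 0, 0, 0],
  [-0.03, 0.002, 0, 0, 0, 0],
  [-0.06, 0.004, 0, 0, 0, 0],
  [-0.09, 0.006, 0, 0, 0, 0],
  [-0.12, 0.008, 0, 0, 0, 0],
  [-0.14, 0.009, 0, 0, 0, 0],
])

```text
clock: 31.12
tool_pos: [0.4697, -0.0292, 0.1577]
orientation: [179.9, 0.1, -90.9]
force: [0.4, 0.4, -0.2]
opening: 0.088
gripper_force: 0.0
```

carry_out([
  [-0.025, 0.002, 0, 0, 0, 0.03],
  [-0.055, 0.004, 0, 0, 0, 0.06],
  [-0.085, 0.005, 0.001, 0, 0, 0.1],
  [-0.11, 0.007, 0.002, 0, 0, 0.14],
  [-0.13, 0.009, 0.003, 0, 0, 0.17],
  [-0.142, 0.0095, 0.003, 0, 0, 0.189],
  [-0.1457, 0.0096, 0.003, 0, 0, 0.189],
  [-0.1457, 0.0096, 0.003, 0, 0, 0.189],
])

```text
clock: 32.12
tool_pos: [0.4629, 0.1152, 0.1552]
orientation: [180.0, 0.0, -101.8]
force: [-0.7, -0.0, 0.6]
opening: 0.0879
gripper_force: 0.0
```

```bash
python3 t.py .463 .1152 .031 -101.8
```

```text
shift [ 0.     -0.0002  0.1242] turn [0.0005 0.0006 0.0009]
32.125 [0.4629 0.1152 0.1552] [ 1.7997e+02  3.0000e-02 -1.0175e+02] [ 37.6   5.4 -29.4  -0.1 -55.2 -49.4]
```

carry_out([
  [0, 0, 0.02, 0, 0, 0],
  [0, 0, 0.045, 0, 0, 0],
  [0, 0, 0.07, 0, 0, 0],
  [0, 0, 0.095, 0, 0, 0],
  [0, 0, 0.113, 0, 0, 0],
  [0, 0, 0.124, 0, 0, 0],
  [0, 0, 0.124, 0, 0, 0],
])

```text
clock: 33.0
tool_pos: [0.463, 0.1148, 0.0311]
orientation: [180.0, 0.0, -101.8]
force: [0.2, 0.3, 0.3]
opening: 0.0875
gripper_force: 0.0
```

carry_out([
  [0, 0, 0, 0, 0, 0],
  [0, 0, 0, 0, 0, 0],
  [0, 0, 0, 0, 0, 0],
  [0, 0, 0, 0, 0, 0],
  [0, 0, 0, 0, 0, 0],
  [0, 0, 0, 0, 0, 0],
  [0, 0, 0, 0, 0, 0],
  [0, 0, 0, 0, 0, 0],
], grip=-1)

```text
clock: 34.0
tool_pos: [0.4632, 0.1153, 0.0316]
orientation: [-180.0, 0.1, -101.8]
force: [-1.3, 0.3, 0.3]
opening: 0.0313
gripper_force: 30.0
```

carry_out([
  [0, 0, -0.01, 0, 0, 0],
  [0, 0, -0.03, 0, 0, 0],
  [0, 0, -0.055, 0, 0, 0],
  [0, 0, -0.08, 0, 0, 0],
  [0, 0, -0.105, 0, 0, 0],
  [0, 0, -0.122, 0, 0, 0],
  [0, 0, -0.13, 0, 0, 0],
  [0, 0, -0.13, 0, 0, 0],
])

```text
clock: 35.0
tool_pos: [0.4633, 0.1152, 0.1621]
orientation: [-180.0, 0.1, -101.8]
force: [0.2, -0.4, -0.3]
opening: 0.0315
gripper_force: 30.0
```

```bash
python3 t.py .4784 -.1089 .16 -91
```

```text
shift [ 0.2163 -0.0606  0.0016] turn [-0.0009  0.002  -0.1887]
35.0 [0.4633 0.1152 0.1621] [-1.7996e+02  1.2000e-01 -1.0181e+02] [ 37.6   4.9 -28.9  -0.1 -56.1 -49.4]
```

carry_out([
  [0.008, -0.002, 0, 0, 0, 0],
  [0.024, -0.006, 0, 0, 0, 0],
  [0.048, -0.013, 0, 0, 0, 0],
  [0.075, -0.02, 0, 0, 0, 0],
  [0.1, -0.028, 0, 0, 0, 0],
  [0.116, -0.032, 0, 0, 0, 0],
])

```text
clock: 35.75
tool_pos: [0.4704, -0.0069, 0.161]
orientation: [180.0, 0.0, -101.9]
force: [-0.3, 0.2, -0.1]
opening: 0.0308
gripper_force: 30.0
```

carry_out([
  [0.02, -0.005, 0, 0, 0, -0.03],
  [0.042, -0.012, 0, 0, 0, -0.06],
  [0.063, -0.018, 0, 0, 0, -0.1],
  [0.082, -0.024, 0.001, 0, 0, -0.14],
  [0.095, -0.027, 0.001, 0, 0, -0.17],
  [0.1, -0.0284, 0.001, 0, 0, -0.189],
  [0.1013, -0.0286, 0.001, 0, 0, -0.189],
  [0.1013, -0.0286, 0.001, 0, 0, -0.189],
])

```text
clock: 36.75
tool_pos: [0.4781, -0.1098, 0.1603]
orientation: [-180.0, 0.1, -91.0]
force: [-0.5, -0.1, -1.2]
opening: 0.0313
gripper_force: 30.0
```

```bash
python3 t.py .4784 -.1100 .0257 -91
```

```text
shift [ 0.0003 -0.0003  0.1346] turn [-0.0003  0.0013  0.0001]
36.75 [ 0.4781 -0.1098  0.1603] [-1.7998e+02  7.0000e-02 -9.0990e+01] [ 10.    6.3 -27.5  -0.1 -56.1 -11. ]
```

carry_out([
  [0, 0, 0.015, 0, 0, 0],
  [0, 0, 0.04, 0, 0, 0],
  [0, 0, 0.07, 0, 0, 0],
  [0, 0, 0.095, 0, 0, 0],
  [0, 0, 0.112, 0, 0, 0],
  [0, 0, 0.122, 0, 0, 0],
  [0, 0, 0.126, 0, 0, 0],
  [0, 0, 0.127, 0, 0, 0],
])

```text
clock: 37.75
tool_pos: [0.4783, -0.1097, 0.0334]
orientation: [-180.0, 0.1, -91.0]
force: [0.2, 0.3, -0.3]
opening: 0.0313
gripper_force: 30.0
```

```bash
python3 t.py .4784 -.1100 .0257 -91
python3 - <<'E'
from h import *
a=viewer.snapshot("scene")[:,:,::-1]
cv2.imwrite("pics/s8.png",cv2.resize(a[150:270,170:330],None,fx=5,fy=5,interpolation=2))
E
```

```text
shift [ 0.0003 -0.0001  0.0077] turn [-0.0006  0.0012  0.0006]
37.75 [ 0.4783 -0.1097  0.0334] [-1.7997e+02  7.0000e-02 -9.0970e+01] [ 10.   16.1 -35.9  -0.1 -38.  -10.9]
```

View pics/s8.png

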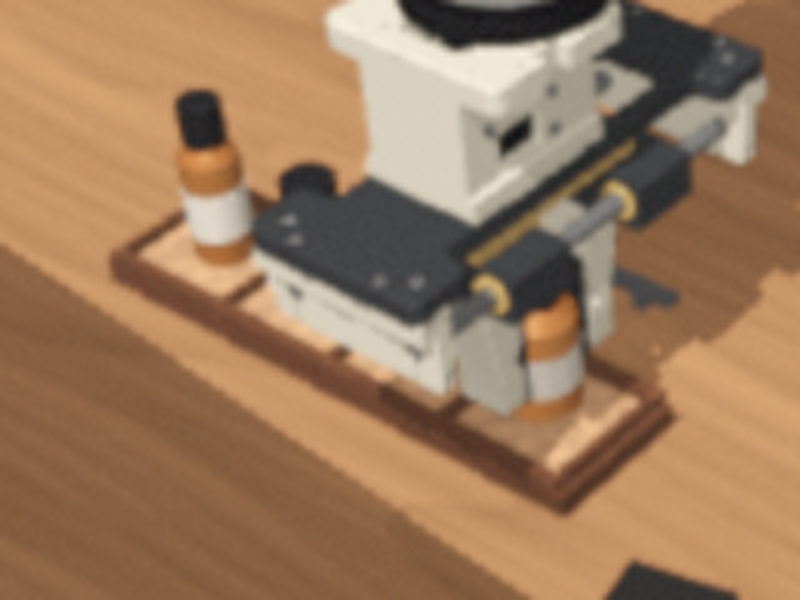

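The dropper bottle is over the last cell, base at (550,410), well inside the walls. Lower, release and retreat.

carry_out([
  [0, 0, 0.002, 0, 0, 0],
  [0, 0, 0.004, 0, 0, 0],
  [0, 0, 0.006, 0, 0, 0],
  [0, 0, 0.0072, 0, 0, 0],
  [0, 0, 0.0077, 0, 0, 0],
  [0, 0, 0.0077, 0, 0, 0],
])

```text
clock: 38.55
tool_pos: [0.4782, -0.1098, 0.0257]
orientation: [-180.0, 0.1, -91.0]
force: [0.8, 0.1, -0.7]
opening: 0.0313
gripper_force: 30.0
```

carry_out([
  [0, 0, 0, 0, 0, 0],
  [0, 0, 0, 0, 0, 0],
  [0, 0, 0, 0, 0, 0],
  [0, 0, 0, 0, 0, 0],
  [0, 0, 0, 0, 0, 0],
  [0, 0, 0, 0, 0, 0],
  [0, 0, 0, 0, 0, 0],
], grip=1)

```text
clock: 39.42
tool_pos: [0.4782, -0.1098, 0.0257]
orientation: [-180.0, 0.1, -91.0]
force: [-0.1, -0.0, 0.1]
opening: 0.087
gripper_force: 0.0
```

carry_out([
  [0, 0, -0.01, 0, 0, 0],
  [0, 0, -0.03, 0, 0, 0],
  [0, 0, -0.06, 0, 0, 0],
  [0, 0, -0.09, 0, 0, 0],
  [0, 0, -0.115, 0, 0, 0],
  [0, 0, -0.13, 0, 0, 0],
  [0, 0, -0.135, 0, 0, 0],
  [0, 0, -0.135, 0, 0, 0],
])

```text
clock: 40.42
tool_pos: [0.4778, -0.11, 0.1603]
orientation: [180.0, 0.1, -91.0]
force: [-0.7, 0.5, -1.1]
opening: 0.0878
gripper_force: 0.0
```

carry_out([
  [-0.015, 0, 0, 0, 0, 0],
  [-0.045, 0, 0, 0, 0, 0],
  [-0.08, 0, 0, 0, 0, 0],
  [-0.12, 0, 0, 0, 0, 0],
  [-0.16, 0, 0, 0, 0, 0],
  [-0.19, 0, 0, 0, 0, 0],
  [-0.2, 0, 0, 0, 0, 0],
  [-0.2, 0, 0, 0, 0, 0],
])

```text
clock: 41.42
tool_pos: [0.4811, 0.0905, 0.1603]
orientation: [180.0, 0.0, -90.9]
force: [-0.1, -1.1, 0.6]
opening: 0.0877
gripper_force: 0.0
```

Run:
```python
from h import *
a=viewer.snapshot("scene")[:,:,::-1];b=viewer.snapshot("top")[:,:,::-1]
a=cv2.resize(a[130:260,180:310],None,fx=3,fy=3,interpolation=2);b=cv2.resize(b[170:300,325:455],None,fx=3,fy=3,interpolation=2)
cv2.imwrite("pics/s9.png",np.hstack([a,b]))
```

```text
(no output)
```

View pics/s9.png

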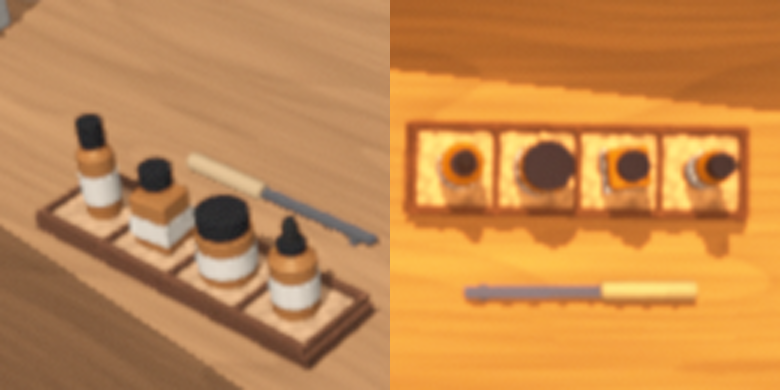

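All four stand upright, one per cell. In the top panel they run, left to right, dropper (462,163), wide (548,165), square (628,167), tall (715,167), which is the reverse order. Handing in.

```bash
python3 -c "
from plant import workorder; print(workorder.close_job())"
```

```text
the job is handed in; nothing more can be done
None
```

All four amber bottles stand upright in the dark tray in reverse order (tall in the rightmost cell, then square, wide and dropper to its left), and the job was handed in at about 42 s of the 106 s allowed; no verdict was returned.

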